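# Load the box lid onto the edge-painting rest

## Robot

A 6-joint arm with a two-finger parallel gripper is mounted at the origin on the work surface. World frame = base frame: x ahead of the robot, y to its left, z up, the work surface at z = 0. Lengths are in m, angles in degrees, forces in N, time in s.
With the tool pointing down it reaches from about 0.225 to 0.875 m from the base axis. Payload 3.4 kg.
Tool frame: the origin (TCP) lies at the very end of the fingers, on their centre line; the grasp point (between the pads) lies 19 mm behind it (r.grip_point_offset is the distance from the TCP to the grasp point, in m); z points along the fingers, y is the line along which they close (so a half turn about z gives the same grasp; the last joint's range is limited). The gripper opens to 85 mm and grips with 20 to 120 N. Pads are 22 mm wide; open, the fingers measure 114 mm over their backs; the gripper's body (76 mm by 85 mm) begins 54 mm behind the grasp point. The pads swing forward as they close: fully open they stand 13 mm farther back than shut.
Start: joints at [68.411, 15.808, 86.224, -0, 77.962, -6.933], TCP at [0.146, 0.556, 0.231] pointing down, gripper open.
Joint ranges: [-165.64, 165.64], [-43.16, 119.46], [12.63, 154.43], [-67.54, 247.53], [6.08, 155.33], [-154.97, 154.97]. Speed limits (degrees/s): [147.25, 147.25, 180, 180, 180, 180].

## Interface

Orientations are given as a 3x3 rotation matrix whose columns are the frame's x, y, z axes.
In Python, from cell import r gives the robot as it stands.
- The arm moves only by the tool step_arm, never from a script. Its argument "series" is a list of rows, each a list of 6 numbers: the shift along the tool's x, y, z in mm, then the turn, a rotation vector about the tool's x, y, z in rad. In form: [[tx, ty, tz, rx, ry, rz], ...]. A call has 1 to 5 rows; each row shifts and turns the commanded pose from where the row before left it, along the tool's axes as they then stand; what a row does not reach is not made up. A row lasts 1/12 s, in which the tool goes at most 41.7 mm and 7.16 degrees, less where a joint would pass 70% of its speed; a pose out of reach is approached as far as the arm can. A call is refused whole if a number of a shift passes 41.7 or a number of a turn 0.125, either way. A call with a gripper value outside its range is refused whole. "hand" is the finger opening in mm, from 0 to 85.4, set as the call begins (left out, the last holds). The fingers move at their own pace and stop on an object; the grip force is fixed at half the most. Time passes only in rows, so rows that do not move let the fingers close. It gives the time, the measured TCP pose, the force, the opening and the grip force at its end, in the units of the state.
- r.get_obs(): the state, without advancing time (a new reading comes with each control period).
- r.read_camera(name): name is "scene" or "top" or "wrist"; returns a dict with "color" (420x560x3 uint8, red, green, blue), "vertical_fov" (degrees; the focal length in pixels is half the picture's height over the tangent of half this angle, whatever the lens; pixels are square), "cx", "cy" (the principal point, pixels), "k1" (the pictures are not rectified: a ray, as slopes to the right and down, at radius r is drawn at 1 + k1 r^2 times it, then the intrinsics apply), "extrinsics" (4x4, takes a point from camera to world coordinates). Camera axes: x right, y up, looking along -z (the intrinsics and any distortion apply to the point x, -y, -z); pixel columns grow to the right and rows downward; lengths in m; the calibration is good to about 2 mm. A picture is of the moment at which its call begins. There is no depth.
- r.close_job(): hands the job in; it is judged then, once.
The state is a dict: "time": time; "joints": joint angles; "qvel": joint speeds; "joint_torque": joint torques, N m; "position": TCP position; "eef_rot": TCP orientation; "ft_force": force on the tool from outside, world axes, zero at the start; "torque": the same for the moment, N m; "opening": finger opening in m; "grasp_force": force on a finger pad.
Only numpy, scipy, OpenCV 4.12 (cv2) and the standard library are available. Lean on these libraries where they do the work, as an engineer would, in place of code of your own. Each camera call takes 0.05 s, during which the arm holds its last target. There are 200 camera calls.

## Task

Slide the brown leather box lid off the white loading shelf and across the gap onto the narrow green rest, so that it lies level, square and centred on the rest alone with all four edges hanging free. Then swing the red keeper bar over it, all the way down until its end rests in the forked catch, leaving the lid in place. Leave the other things on the bench where they are.

Things in the scene. Friction and masses are not known exactly. Their poses are not given: they have to be found in the camera images.
- stand: Edge-painting stand, fixed on the bench: plywood base 330 x 250 x 14 mm carrying, in a row along its x axis, a white loading shelf, an open 40 mm gap, then a narrow green-topped rest between two dark steel posts. Origin on the bench under the middle of the rest; x points from shelf to rest (roughly away from the robot), y to the left seen from the shelf, z up.
- rest (a point): Middle of the flat top of the narrow green rest, 80 mm above the bench; the rest is 50 mm long (stand's x) and 70 mm wide (y). Axes as the stand's.
- shelf (a point): Middle of the flat top of the white loading shelf, 140 mm before the rest and at the same 80 mm height; the shelf is 150 mm long (stand's x) and 150 mm wide (y). Axes as the stand's.
- panel: Brown leather-covered box lid, rigid and solid, 100 (its x) x 120 (its y) x 18 mm (z), about 0.3 kg, pale stitching near its edges; starts flat on the white shelf, its x within 0.2 rad of the stand's x, some 10 to 45 mm of shelf free behind it. Origin at the centre of its underside. Too wide to grip, but slides easily.
- keeper (a joint): Angle of the red keeper bar (14 mm wide, 12 mm thick, black end piece). 0 = closed: level across the rest, end in the fork, underside 6 mm above a lid on the rest; pi/2 = upright. Starts at 1.5 to 1.85: upright or leaning outward; hard stops at 0 and 2.0. Swings in the stand's y-z plane. Stiff hinge: stays where it is left, about 1 to 3 N at mid-length moves it.
- keeper_hinge (a point): Hinge axis of the keeper bar, 110 mm above the bench at the stand's x = 0, y = 95 mm; the axis runs along the stand's x. Its post is 38 mm (x) by 18 mm (y) and 120 mm high.
- keeper_tip (a point): Free end of the keeper bar, on its centre line, 213 mm from the hinge axis.
- catch (a point): Middle of the floor of the forked catch that takes the keeper bar: 102 mm above the bench at the stand's x = 0, y = -95 mm. Slot 22 mm wide between two prongs, 123 mm high over the bench; post 40 mm (x) by 16 mm (y).
- paint_pot: Bystander: white lidded jar of edge paint, 60 mm diameter, 65 mm high, standing beside the stand's loading shelf on the stand's +y side. Origin at the centre of its underside (for the tools: within it).
- creaser: Bystander: screwdriver-like creasing tool with wooden handle, 160 mm long, lying on the bench beside the shelf on the stand's -y side. Origin at the centre of its underside (for the tools: within it).
- squeeze_bottle: Bystander: clear squeeze bottle, 64 mm diameter, 160 mm high. Origin at the centre of its underside (for the tools: within it).
- glue_pot: Bystander: white lidded jar, 76 mm diameter, 75 mm high. Origin at the centre of its underside (for the tools: within it).
- mallet: Bystander: wooden mallet, 240 mm long, lying on the bench. Origin at the centre of its underside (for the tools: within it).
- spare_lid: Bystander: navy blue lid of the same size as the brown one, lying flat on the bench; not wanted now. Origin at the centre of its underside (for the tools: within it).
- weight: Bystander: brass bar weight 100 x 50 x 30 mm. Origin at the centre of its underside (for the tools: within it).
There are look-alikes about, which are no part of the job. Of the things that look like the panel, the smallest one is meant.

How it is judged:
By the outcome, as a careful person would: the job done as asked, in the order asked, and still so for the second after the job is handed in, with the robot touching nothing.
It also fails if it takes over 72 s, if anything falls off the work surface, if the arm or the gripper's body presses on something with over 40 N, if the wrist force passes 120 N, or if a joint passes its speed limit or range.

## Working session

There is one attempt and no reset: what is moved stays moved. The work goes in short steps, Python scripts to look and compute and a tool call to move; the robot and the scene stay as the last step left them, time stands still between calls to the robot, and variables do not carry over. Pictures are saved under pics/ and viewed, at most 10 in all, crops included, and the job is handed in when it is done.

Besides the shell and the picture viewer there is one more tool, called after ">>>" by a JSON object that holds its "name" and its "arguments", one argument or row to a line. step_arm: Moves the arm, as the interface text tells. Its arguments: {"type":"object","properties":{"series":{"type":"array","items":{"type":"array","items":{"type":"number"}}},"hand":{"type":"number"}},"required":["series"]}

```bash
ls; mkdir -p pics; cat > h.py <<'E'
import numpy as np, cv2
from cell import r
def cam(n,save=None):
    c=r.read_camera(n)
    if save: cv2.imwrite('pics/'+save,c['color'][:,:,::-1])
    return c
def ray(c,u,v):
    f=210/np.tan(np.radians(c['vertical_fov'])/2)
    d=np.array([(u-c['cx'])/f,(v-c['cy'])/f]); p=d.copy()
    for _ in range(20): p=d/(1+c['k1']*(p@p))
    E=np.array(c['extrinsics']); return E[:3,3],E[:3,:3]@np.array([p[0],-p[1],-1])
def at(c,u,v,z):
    o,d=ray(c,u,v); return o+d*(z-o[2])/d[2]
def proj(c,P):
    f=210/np.tan(np.radians(c['vertical_fov'])/2)
    E=np.array(c['extrinsics']); q=E[:3,:3].T@(np.array(P)-E[:3,3])
    p=np.array([q[0],-q[1]])/-q[2]; p=p*(1+c['k1']*(p@p)); return p*f+[c['cx'],c['cy']]
E
python3 - <<'E'
from h import *
import pickle
for n in('scene','top'):
    c=cam(n,n+'0.png'); pickle.dump(c,open(n+'0.pkl','wb'));print(n,c['vertical_fov'],c['cx'],c['cy'],c['k1'],np.round(c['extrinsics'],3).tolist())
o=r.get_obs();print(o['time'],np.round(o['position'],3),np.round(o['eef_rot'],3))
E
```

```text
pics
scene 50.18009164099319 274.65897557631206 215.00863853548555 0.013746919024174744 [[-0.865, -0.386, 0.321, 0.866], [0.502, -0.649, 0.572, 0.648], [-0.012, 0.656, 0.755, 0.968], [0.0, 0.0, 0.0, 1.0]]
top 47.35109788479745 280.11297986510783 213.84488656090232 -0.12224865900261847 [[0.022, 0.993, -0.113, 0.357], [-1.0, 0.022, -0.009, -0.028], [-0.006, 0.113, 0.994, 1.432], [0.0, 0.0, 0.0, 1.0]]
0.1 [0.145 0.556 0.23 ] [[-0.967  0.253 -0.001]
 [ 0.253  0.967 -0.002]
 [ 0.    -0.002 -1.   ]]
```

View pics/top0.png

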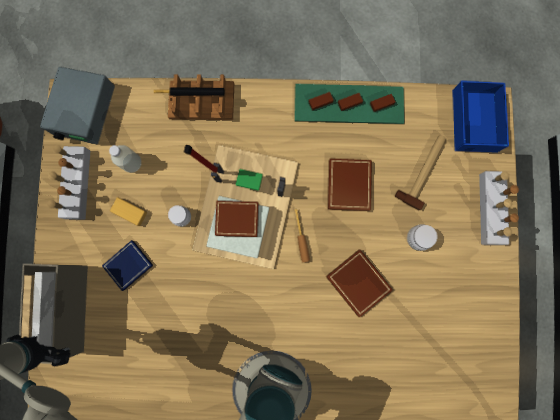

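View pics/scene0.png

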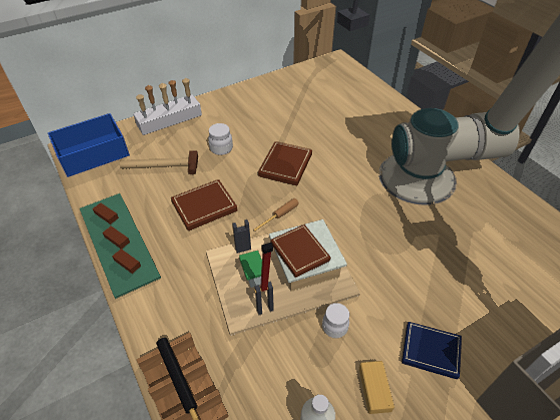

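The top view shows the stand with the shelf at about (237,228), the brown lid at (237,218), the green rest at (249,180), the keeper from (217,170) to (187,149), and the catch at (282,186). The next view is an enlarged crop.

```bash
python3 - <<'E'
import cv2
a=cv2.imread('pics/top0.png')[135:275,170:320]
cv2.imwrite('pics/c1.png',cv2.resize(a,None,fx=5,fy=4.2857*5/4.2857*0.857,interpolation=cv2.INTER_CUBIC) if 0 else cv2.resize(a,(640,597),interpolation=cv2.INTER_CUBIC))
E
```

```text
(no output)
```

View pics/c1.png

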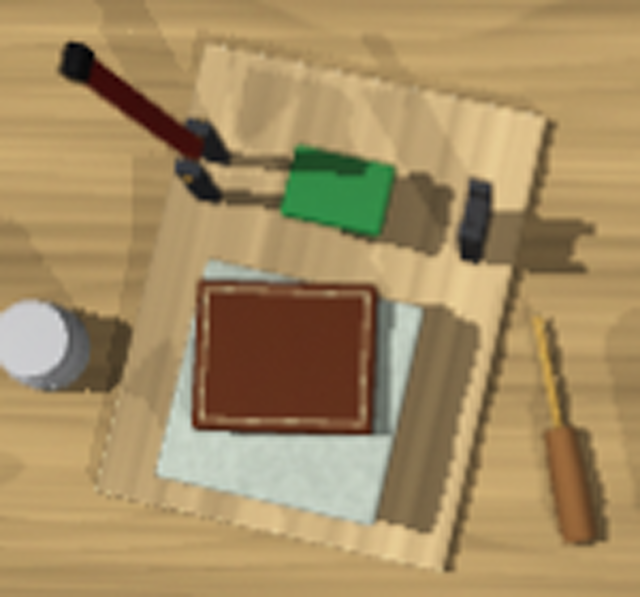

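The crop shows the rest corners at (298,147), (396,165), (381,236), (281,213). The shelf corners are (207,260), (422,305), (374,523), (158,474), and the lid top corners are (200,283), (377,286), (372,434), (193,430).

```bash
python3 - <<'E'
from h import *
import pickle
c=pickle.load(open('top0.pkl','rb')); s=640/150
def P(L,z): return np.array([at(c,170+u/s,135+v/s,z) for u,v in L])
rest=P([(298,147),(396,165),(381,236),(281,213)],.08)
sh=P([(207,260),(422,305),(374,523),(158,474)],.08)
lid=P([(200,283),(377,286),(372,434),(193,430)],.098)
base=P([(205,40),(549,117),(447,570),(96,490)],.014)
for n,q in(('rest',rest),('shelf',sh),('lid',lid),('base',base)):
    e=np.roll(q,-1,0)-q
    x=(q[0]+q[1]-q[2]-q[3]);print(n,q.mean(0).round(4),np.linalg.norm(e,axis=1).round(3),'yaw x',np.degrees(np.arctan2(x[1],x[0])).round(2), 'yaw via y',np.degrees(np.arctan2(-(q[0]+q[3]-q[1]-q[2])[0],(q[0]+q[3]-q[1]-q[2])[1])).round(2))
d=rest.mean(0)-sh.mean(0);print(np.linalg.norm(d),np.degrees(np.arctan2(d[1],d[0])))
print('pot',P([(40,340)],.065), 'tip',P([(75,60)],.3))
E
```

```text
rest [0.6082 0.0733 0.08  ] [0.067 0.049 0.069 0.046] yaw x -11.24 yaw via y -10.68
shelf [0.4728 0.1019 0.08  ] [0.148 0.148 0.147 0.147] yaw x -10.85 yaw via y -11.0
lid [0.4922 0.1039 0.098 ] [0.117 0.098 0.118 0.097] yaw x -0.47 yaw via y 0.13
base [0.5413 0.0865 0.014 ] [0.252 0.327 0.251 0.328] yaw x -11.34 yaw via y -11.56
0.13840020294259975 -11.914113011903899
pot [[0.50410228 0.27441887 0.065     ]] tip [[0.64000915 0.21015029 0.3       ]]
```

>>> {"name": "step_arm", "arguments": {
  "hand": 50,
  "series": [
    [0,0,0,0,0,-0.086],
    [0,0,0,0,0,-0.085],
    [0,0,0,0,0,-0.085],
    [-19,-32,0,0,0,0],
    [-19,-32,0,0,0,0]
  ]
}}

```text
time: 0.52
position: [0.1832, 0.4924, 0.2304]
eef_rot: [[-1.0, -0.004, -0.0], [-0.004, 1.0, -0.001], [0.0, -0.001, -1.0]]
ft_force: [0.7, -0.6, 1.6]
opening: 0.05
grasp_force: 0.0
```

>>> {"name": "step_arm", "arguments": {
  "series": [
    [-19,-32,0,0,0,0],
    [-19,-32,0,0,0,0],
    [-19,-32,0,0,0,0],
    [-19,-32,0,0,0,0],
    [-19,-32,0,0,0,0]
  ]
}}

```text
time: 0.93
position: [0.2788, 0.3306, 0.2311]
eef_rot: [[-1.0, -0.001, -0.0], [-0.001, 1.0, -0.0], [0.0, -0.0, -1.0]]
ft_force: [1.8, 0.7, 0.1]
opening: 0.0499
grasp_force: 0.0
```

>>> {"name": "step_arm", "arguments": {
  "series": [
    [-19,-32,0,0,0,0],
    [-19,-32,0,0,0,0],
    [-19,-32,0,0,0,0],
    [-19,-32,0,0,0,0],
    [-19,-32,0,0,0,0]
  ]
}}

```text
time: 1.35
position: [0.3738, 0.1706, 0.2312]
eef_rot: [[-1.0, -0.0, -0.0], [-0.0, 1.0, 0.0], [0.0, 0.0, -1.0]]
ft_force: [0.5, -0.2, 0.3]
opening: 0.0502
grasp_force: 0.0
```

>>> {"name": "step_arm", "arguments": {
  "series": [
    [-18,-33,0,0,0,0],
    [-16,-33,0,0,0,0],
    [0,0,35,0,0,0],
    [0,0,35,0,0,0],
    [0,0,30,0,0,0]
  ]
}}

```text
time: 1.77
position: [0.4074, 0.1053, 0.1298]
eef_rot: [[-1.0, 0.003, -0.0], [0.003, 1.0, 0.0], [0.0, 0.0, -1.0]]
ft_force: [-0.5, 1.0, -0.8]
opening: 0.0501
grasp_force: 0.0
```

```bash
python3 - <<'E'
from h import *
import pickle
c=cam('wrist','w1.png'); pickle.dump(c,open('w1.pkl','wb'));print(np.round(c['extrinsics'],3).tolist(),r.get_obs()['position'])
E
```

```text
[[0.004, -0.965, -0.261, 0.343], [1.0, 0.004, 0.0, 0.106], [0.001, -0.261, 0.965, 0.272], [0.0, 0.0, 0.0, 1.0]] [0.40272116 0.10518272 0.12480973]
```

View pics/w1.png

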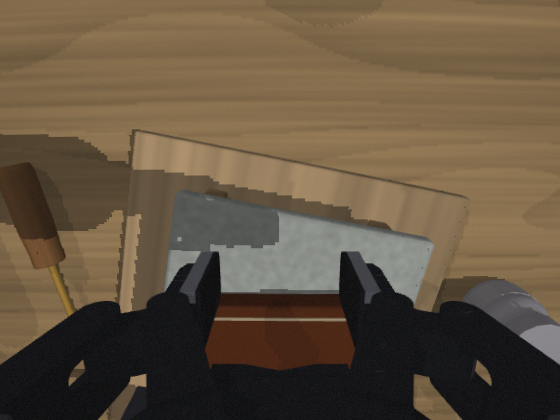

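The wrist view shows the lid's back edge level, at row ~293 (bottom edge) between the two fingers. The shelf's back corners are at (178,192) and (432,238).

```bash
python3 - <<'E'
from h import *
import pickle
c=pickle.load(open('w1.pkl','rb'))
for u,v,z in((220,293,.08),(340,292,.08),(280,306,.098),(178,192,.08),(432,238,.08),(280,319,.098)): print(u,v,at(c,u,v,z).round(4))
o=r.get_obs();print(o['time'],o['position'],np.round(o['eef_rot'],4).tolist(),o['ft_force'])
E
```

```text
220 293 [0.4464 0.0707 0.08  ]
340 292 [0.446  0.1409 0.08  ]
280 306 [0.4444 0.1058 0.098 ]
178 192 [0.3857 0.0508 0.08  ]
432 238 [0.4128 0.1916 0.08  ]
280 319 [0.4524 0.1058 0.098 ]
1.8167 [0.40272116 0.10518272 0.12480973] [[-0.9999, 0.0018, -0.012], [0.0018, 1.0, -0.0009], [0.012, -0.0009, -0.9999]] [-2.31518635 -0.33840666 -3.9931697 ]
```

>>> {"name": "step_arm", "arguments": {
  "series": [
    [0,0,0,0,0,0],
    [0,-1,15,0,0,0],
    [0,0,15,0,0,0],
    [0,0,0,0,0,0],
    [0,0,0,0,0,0]
  ]
}}

```text
time: 2.23
position: [0.4084, 0.1057, 0.1025]
eef_rot: [[-1.0, -0.001, 0.001], [-0.001, 1.0, 0.0], [-0.001, 0.0, -1.0]]
ft_force: [0.4, 0.0, -0.2]
opening: 0.0501
grasp_force: 0.0
```

>>> {"name": "step_arm", "arguments": {
  "series": [
    [0,-2,12,0,0,0],
    [0,0,6,0,0,0],
    [0,0,0,0,0,0],
    [-6,0,0,0,0,0],
    [-6,0,0,0,0,0]
  ]
}}

```text
time: 2.65
position: [0.4206, 0.1036, 0.0842]
eef_rot: [[-1.0, -0.0, 0.002], [-0.0, 1.0, 0.0], [-0.002, 0.0, -1.0]]
ft_force: [0.3, -0.1, 0.1]
opening: 0.05
grasp_force: 0.0
```

>>> {"name": "step_arm", "arguments": {
  "series": [
    [-4,0,0,0,0,0],
    [-4,0,0,0,0,0],
    [-3,0,0,0,0,0],
    [-3,0,0,0,0,0],
    [0,0,0,0,0,0]
  ]
}}

```text
time: 3.07
position: [0.434, 0.1033, 0.0833]
eef_rot: [[-1.0, -0.0, -0.0], [-0.0, 1.0, -0.0], [0.0, -0.0, -1.0]]
ft_force: [0.3, -0.9, 0.4]
opening: 0.05
grasp_force: 0.0
```

>>> {"name": "step_arm", "arguments": {
  "series": [
    [-4.7,-0.25,0,0,0,0.008],
    [-4.7,-0.25,0,0,0,0.008],
    [-4.7,-0.25,0,0,0,0.008],
    [-4.7,-0.25,0,0,0,0.008],
    [-4.7,-0.25,0,0,0,0.008]
  ]
}}

```text
time: 3.48
position: [0.4578, 0.1017, 0.0832]
eef_rot: [[-0.999, 0.041, 0.0], [0.041, 0.999, 0.0], [-0.0, 0.0, -1.0]]
ft_force: [-1.5, 0.2, -1.1]
opening: 0.05
grasp_force: 0.6
```

>>> {"name": "step_arm", "arguments": {
  "series": [
    [-4.7,-0.25,0,0,0,0.008],
    [-4.7,-0.25,0,0,0,0.008],
    [-4.7,-0.25,0,0,0,0.008],
    [-4.7,-0.25,0,0,0,0.008],
    [-4.7,-0.25,0,0,0,0.008]
  ]
}}

```text
time: 3.9
position: [0.4811, 0.0991, 0.0833]
eef_rot: [[-0.997, 0.081, 0.0], [0.081, 0.997, 0.0], [-0.0, 0.0, -1.0]]
ft_force: [-1.3, 0.9, -1.4]
opening: 0.0504
grasp_force: 0.6
```

>>> {"name": "step_arm", "arguments": {
  "series": [
    [-4.7,-0.25,0,0,0,0.008],
    [-4.7,-0.25,0,0,0,0.008],
    [-4.7,-0.25,0,0,0,0.008],
    [-4,-0.25,0,0,0,0.008],
    [-3,-0.25,0,0,0,0.008]
  ]
}}

```text
time: 4.32
position: [0.502, 0.0959, 0.0833]
eef_rot: [[-0.993, 0.12, 0.0], [0.12, 0.993, 0.0], [-0.0, 0.0, -1.0]]
ft_force: [-1.8, 0.4, -0.3]
opening: 0.0501
grasp_force: 0.8
```

```bash
python3 - <<'E'
from h import *
import pickle
for n in('scene','top'):
    c=cam(n,n+'2.png'); pickle.dump(c,open(n+'2.pkl','wb'))
a=cv2.imread('pics/top2.png')[135:275,170:320];b=cv2.imread('pics/scene2.png')[200:350,190:370]
a=cv2.resize(a,(400,373),interpolation=cv2.INTER_CUBIC);b=cv2.resize(b,(400,333),interpolation=cv2.INTER_CUBIC)
b=cv2.copyMakeBorder(b,0,40,0,0,cv2.BORDER_CONSTANT)
cv2.imwrite('pics/c2.png',np.hstack([a,b]))
o=r.get_obs();print(o['position'],np.round(o['eef_rot'],3).tolist(),o['ft_force'])
E
```

```text
[0.50244578 0.09582616 0.08345647] [[-0.993, 0.12, 0.002], [0.12, 0.993, -0.0], [-0.001, 0.0, -1.0]] [ 0.58063545  0.30653381 -0.13522548]
```

View pics/c2.png

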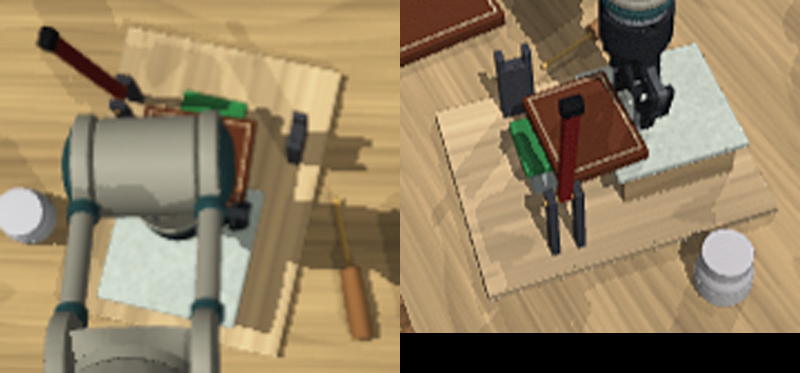

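The lid is moving with the fingers: it bridges the gap and covers most of the green rest. I'll push on to a few mm short.

>>> {"name": "step_arm", "arguments": {
  "series": [
    [-4,-0.2,0,0,0,0.0065],
    [-4,-0.2,0,0,0,0.0065],
    [-4,-0.2,0,0,0,0.0065],
    [-4,-0.2,0,0,0,0.0065],
    [-4,-0.2,0,0,0,0.0065]
  ]
}}

```text
time: 4.83
position: [0.5212, 0.0924, 0.0834]
eef_rot: [[-0.988, 0.152, -0.0], [0.152, 0.988, 0.0], [0.0, 0.0, -1.0]]
ft_force: [-3.5, 1.2, 2.9]
opening: 0.05
grasp_force: 1.8
```

>>> {"name": "step_arm", "arguments": {
  "series": [
    [-4,-0.2,0,0,0,0.0075],
    [-4,-0.2,0,0,0,0.0075],
    [-4,-0.2,0,0,0,0.0075],
    [-3,-0.2,0,0,0,0.0075],
    [-2,-0.2,0,0,0,0.0075]
  ]
}}

```text
time: 5.25
position: [0.5385, 0.0885, 0.0833]
eef_rot: [[-0.982, 0.19, 0.001], [0.19, 0.982, 0.0], [-0.001, 0.0, -1.0]]
ft_force: [-2.9, 1.6, 2.2]
opening: 0.0497
grasp_force: 1.4
```

>>> {"name": "step_arm", "arguments": {
  "series": [
    [0,0,0,0,0,0],
    [8,0,0,0,0,0],
    [15,0,0,0,0,0],
    [15,0,-30,0,0,0],
    [10,0,-40,0,0,0]
  ]
}}

```text
time: 5.67
position: [0.4863, 0.0974, 0.1506]
eef_rot: [[-0.982, 0.189, -0.009], [0.189, 0.982, -0.001], [0.009, -0.003, -1.0]]
ft_force: [0.3, -0.1, -0.6]
opening: 0.0501
grasp_force: 0.0
```

>>> {"name": "step_arm", "arguments": {
  "series": [
    [0,0,-40,0,0,0],
    [0,0,-40,0,0,0],
    [0,0,-30,0,0,0],
    [0,0,0,0,0,0],
    [0,0,0,0,0,0]
  ]
}}

```text
time: 6.08
position: [0.4917, 0.0975, 0.2654]
eef_rot: [[-0.982, 0.189, 0.006], [0.189, 0.982, -0.0], [-0.006, 0.001, -1.0]]
ft_force: [1.4, -0.8, -0.2]
opening: 0.0497
grasp_force: 0.0
```

```bash
python3 - <<'E'
from h import *
import pickle
for n in('scene','wrist'):
    c=cam(n,n+'3.png'); pickle.dump(c,open(n+'3.pkl','wb'))
o=r.get_obs();print(o['position'],np.round(o['eef_rot'],3).tolist(),o['ft_force'])
a=cv2.imread('pics/wrist3.png')
b=cv2.resize(cv2.imread('pics/scene3.png')[200:350,190:370],(360,300),interpolation=cv2.INTER_CUBIC)
C=np.zeros((600,800,3),np.uint8); C[:420,:560]=a
C[300:,440:]=b
cv2.imwrite('pics/c3.png',C)
E
```

```text
[0.48976901 0.09744951 0.26232807] [[-0.982, 0.189, -0.001], [0.189, 0.982, -0.0], [0.001, -0.0, -1.0]] [-0.55202088 -0.20059666  0.18156363]
```

View pics/c3.png

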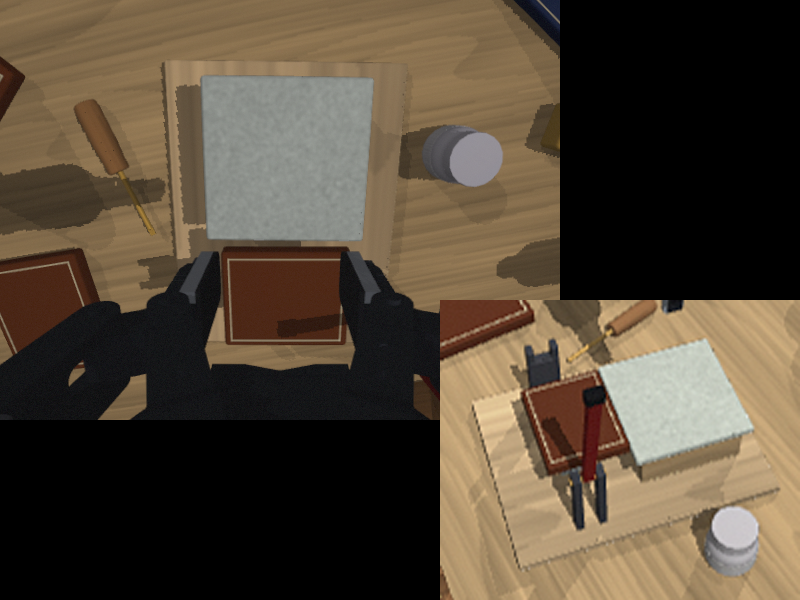

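The wrist view shows the shelf corners at (202,76), (373,79), (362,241), (208,239). The lid lies squarely beyond the shelf, with its back bottom edge at row 247 and its front edge at row 344. I'll enlarge this to measure it.

```bash
python3 - <<'E'
import cv2
a=cv2.imread('pics/wrist3.png')[230:360,190:390]
cv2.imwrite('pics/c4.png',cv2.resize(a,(800,520),interpolation=cv2.INTER_CUBIC))
E
```

```text
(no output)
```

View pics/c4.png

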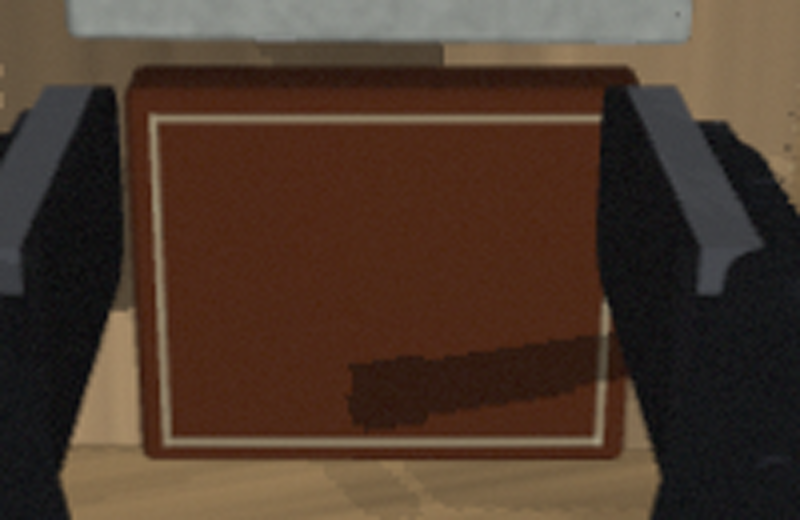

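Enlarged, the lid top corners are at (126,86), (637,86), (622,457), (147,458), and the shelf's front corners are at (70,37) and (691,43).

```bash
python3 - <<'E'
from h import *
import pickle
c=pickle.load(open('wrist3.pkl','rb'))
P=lambda L,z:np.array([at(c,u,v,z) for u,v in L])
# order: world front-left(+x,+y), front-right, back-right, back-left  (image left = world -y)
lid=P([(345.5,344.2),(226.8,344.5),(221.5,251.5),(349,251.5)],.098)
sh=P([(362.8,240.8),(207.5,239.2),(202,76),(373,79)],.08)
bb=P([(223.8,246.8),(348.3,247)],.08)
for n,q in(('lid',lid),('shelf',sh)):
    e=np.roll(q,-1,0)-q; x=q[0]+q[1]-q[2]-q[3]; y=q[0]+q[3]-q[1]-q[2]
    print(n,q.mean(0).round(4),np.linalg.norm(e,axis=1).round(3),np.degrees([np.arctan2(x[1],x[0]),np.arctan2(-y[0],y[1])]).round(2))
a=np.radians(-11.2)
def st(p,o): 
    d=p-o; return np.array([d[0]*np.cos(a)+d[1]*np.sin(a),-d[0]*np.sin(a)+d[1]*np.cos(a)])*1e3
s=sh.mean(0)[:2]
print('lid in rest frame (from wrist shelf)',st(lid.mean(0)[:2],s)-[140,0],'front shelf mid',st(sh[:2].mean(0)[:2],s),'back bottom edge',[st(b[:2],s)-[140,0] for b in bb])
t=s+.14*np.array([np.cos(a),np.sin(a)]);print('rest est',t)
o=r.get_obs();print(o['position'])
E
```

```text
lid [0.5993 0.0831 0.098 ] [0.117 0.099 0.116 0.098] [-10.17 -10.89]
shelf [0.4746 0.1074 0.08  ] [0.148 0.147 0.146 0.147] [-11.51 -11.71]
lid in rest frame (from wrist shelf) [-12.9673942    0.28681657] front shelf mid [73.47487112 -0.39470355] back bottom edge [array([-59.38197036, -59.11286782]), array([-59.6818725 ,  60.05853308])]
rest est [0.61193939 0.0802536 ]
[0.48976901 0.09744951 0.26232807]
```

>>> {"name": "step_arm", "arguments": {
  "series": [
    [0,0,40,0,0,0.01],
    [0,0,40,0,0,0],
    [0,0,40,0,0,0],
    [0,0,35,0,0,0],
    [0,0,15,0,0,0]
  ]
}}

```text
time: 6.6
position: [0.4852, 0.0972, 0.087]
eef_rot: [[-0.98, 0.199, -0.012], [0.199, 0.98, -0.001], [0.011, -0.003, -1.0]]
ft_force: [-0.6, 0.1, 0.1]
opening: 0.0504
grasp_force: 0.0
```

>>> {"name": "step_arm", "arguments": {
  "series": [
    [0,0,9,0,0,0],
    [-10,0,0,0,0,0],
    [-10,0,0,0,0,0],
    [-10,0,0,0,0,0],
    [0,0,0,0,0,0]
  ]
}}

```text
time: 7.02
position: [0.5249, 0.0912, 0.086]
eef_rot: [[-0.98, 0.199, 0.007], [0.199, 0.98, 0.0], [-0.007, 0.001, -1.0]]
ft_force: [1.0, 0.1, 0.0]
opening: 0.05
grasp_force: 0.0
```

>>> {"name": "step_arm", "arguments": {
  "series": [
    [0,0,2,0,0,0],
    [-4,0,0,0,0,0],
    [-4,0,0,0,0,0],
    [0,0,0,0,0,0],
    [0,0,0,0,0,0]
  ]
}}

```text
time: 7.43
position: [0.5279, 0.0901, 0.0825]
eef_rot: [[-0.98, 0.198, 0.0], [0.198, 0.98, 0.0], [-0.0, 0.0, -1.0]]
ft_force: [0.0, 0.1, 0.6]
opening: 0.0495
grasp_force: 0.0
```

>>> {"name": "step_arm", "arguments": {
  "series": [
    [-5,0,0,0,0,0],
    [-4,0,0,0,0,0],
    [-3,0,0,0,0,0],
    [-2,0,0,0,0,0],
    [-2,0,0,0,0,0]
  ]
}}

```text
time: 7.85
position: [0.5422, 0.0871, 0.0821]
eef_rot: [[-0.98, 0.199, -0.003], [0.199, 0.98, 0.0], [0.003, -0.0, -1.0]]
ft_force: [-4.1, 0.6, 3.1]
opening: 0.0502
grasp_force: 2.0
```

>>> {"name": "step_arm", "arguments": {
  "series": [
    [-2,0,0,0,0,0],
    [-1.5,0,0,0,0,0],
    [0,0,0,0,0,0],
    [0,0,0,0,0,0],
    [6,0,0,0,0,0]
  ]
}}

```text
time: 8.27
position: [0.543, 0.0871, 0.0824]
eef_rot: [[-0.98, 0.199, 0.004], [0.199, 0.98, -0.0], [-0.003, 0.0, -1.0]]
ft_force: [0.1, -0.5, 0.3]
opening: 0.0503
grasp_force: 0.0
```

>>> {"name": "step_arm", "arguments": {
  "series": [
    [15,0,0,0,0,0],
    [15,0,-30,0,0,0],
    [10,0,-40,0,0,0],
    [0,0,-40,0,0,0],
    [0,0,-40,0,0,0]
  ]
}}

```text
time: 8.68
position: [0.5009, 0.0954, 0.234]
eef_rot: [[-0.98, 0.198, 0.001], [0.198, 0.98, -0.0], [-0.001, 0.0, -1.0]]
ft_force: [1.2, -0.8, 0.7]
opening: 0.0499
grasp_force: 0.0
```

>>> {"name": "step_arm", "arguments": {
  "series": [
    [0,0,-30,0,0,0],
    [0,0,0,0,0,0],
    [0,0,0,0,0,0],
    [0,0,0,0,0,0],
    [0,0,0,0,0,0]
  ]
}}

```text
time: 9.1
position: [0.5008, 0.0952, 0.2607]
eef_rot: [[-0.98, 0.199, -0.003], [0.199, 0.98, -0.0], [0.003, -0.001, -1.0]]
ft_force: [-0.7, -0.9, -0.4]
opening: 0.0502
grasp_force: 0.0
```

```bash
python3 - <<'E'
from h import *
import pickle
c=cam('wrist','wrist4.png'); pickle.dump(c,open('wrist4.pkl','wb'))
c=cam('scene','scene4.png'); pickle.dump(c,open('scene4.pkl','wb'))
print(r.get_obs()['position'])
a=cv2.imread('pics/wrist4.png')[230:360,190:390]
b=cv2.imread('pics/scene4.png')[185:335,190:390]
cv2.imwrite('pics/c5.png',np.vstack([cv2.resize(a,(456,297),interpolation=cv2.INTER_CUBIC),cv2.resize(b,(456,300)if 0 else (456,303),interpolation=cv2.INTER_CUBIC)]) if 0 else np.hstack([cv2.resize(a,(500,325),interpolation=cv2.INTER_CUBIC),cv2.resize(b,(300,225),interpolation=cv2.INTER_CUBIC)[:, :] if 0 else cv2.resize(b,(300,325))]))
E
```

```text
[0.50097262 0.09524959 0.26059376]
```

View pics/c5.png

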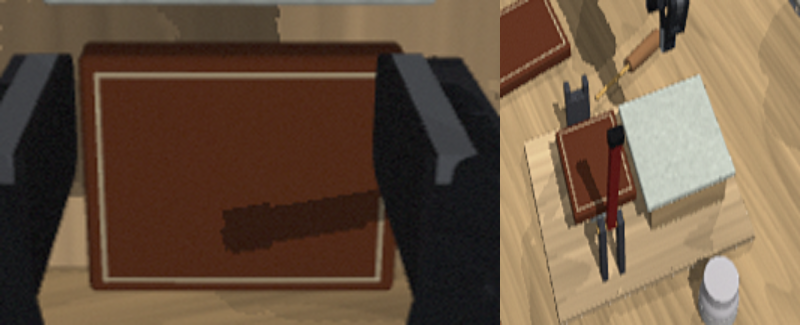

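The lid's back bottom edge is at crop y≈43 and the shelf's front edge at y≈1–4. I'll measure the gap, which should be 15 mm, and the lateral offset.

```bash
python3 - <<'E'
from h import *
import pickle
c=pickle.load(open('wrist4.pkl','rb'))
P=lambda L,z:np.array([at(c,u,v,z) for u,v in L])[:,:2]
sh=P([(364,231.6),(208,230.4)],.08); bb=P([(350,247.6),(224,247.2)],.08)
lid=P([(346.8,345.6),(226.4,345.6),(222,252),(351.6,251.6)],.098)
y=sh[0]-sh[1]; L=np.linalg.norm(y); y/=L; x=np.array([y[1],-y[0]]); m=sh.mean(0)
print('shelf edge len',L,'yaw',np.degrees(np.arctan2(-y[0],y[1])), m)
for n,q in(('bb',bb),('lid',lid)): print(n,[((p-m)@x*1e3).round(1) for p in q],[((p-m)@y*1e3).round(1) for p in q],'mean',((q.mean(0)-m)@x*1e3).round(1),((q.mean(0)-m)@y*1e3).round(1))
# keeper tip ray from scene0 & top0, intersect stand plane x=0
d=np.array([np.cos(np.radians(-11.5)),np.sin(np.radians(-11.5))]);uy=np.array([-d[1],d[0]]);R=np.array([.611,.077])
for n,u,v in(('scene0',267,246),('top0',170+75/4.267,135+60/4.267)):
    c=pickle.load(open(n+'.pkl','rb')); o,w=ray(c,u,v)
    t=((R-o[:2])@d)/(w[:2]@d); p=o+w*t; yy=(p[:2]-R)@uy*1e3; z=p[2]*1e3
    print(n,yy,z,'theta',np.arctan2(z-110,95-yy),np.hypot(z-110,95-yy))
E
```

```text
shelf edge len 0.14620401620208484 yaw -11.973996217679199 [0.54632113 0.09269999]
bb [np.float64(16.1), np.float64(16.6)] [np.float64(60.9), np.float64(-58.6)] mean 16.4 1.1
lid [np.float64(111.3), np.float64(112.2), np.float64(14.2), np.float64(12.9)] [np.float64(60.4), np.float64(-57.0), np.float64(-57.7), np.float64(58.8)] mean 62.7 1.1
scene0 137.55392548451275 316.4755690572484 theta 1.7740471293755946 210.81507818857742
top0 133.8837761933016 309.28673936707685 theta 1.763490118678242 203.0447057635633
```

The lid is centred to within about 1–2 mm and square to within 0.5°, and the keeper angle is about 1.77 rad. Next I close the fingers, rise, and go over to the keeper's outer side.

>>> {"name": "step_arm", "arguments": {
  "hand": 0,
  "series": [
    [0,0,-35,0,0,0],
    [0,0,-35,0,0,0],
    [0,0,-34,0,0,0],
    [-18.4,31.7,0,0,0,0],
    [-18.4,31.7,0,0,0,0]
  ]
}}

```text
time: 9.62
position: [0.5514, 0.1499, 0.369]
eef_rot: [[-0.98, 0.201, 0.005], [0.201, 0.98, 0.0], [-0.005, 0.001, -1.0]]
ft_force: [0.9, 0.4, -0.5]
opening: -0.0001
grasp_force: 0.0
```

>>> {"name": "step_arm", "arguments": {
  "series": [
    [-18.4,31.7,0,0,0,0],
    [-18.4,31.7,0,0,0,0],
    [-18.4,31.7,0,0,0,0],
    [-18.4,31.7,0,0,0,0],
    [0,0,0,0,0,0]
  ]
}}

```text
time: 10.03
position: [0.6516, 0.2649, 0.3604]
eef_rot: [[-0.981, 0.195, -0.004], [0.195, 0.981, 0.002], [0.004, 0.001, -1.0]]
ft_force: [-0.2, -0.4, -1.0]
opening: 0.0
grasp_force: 0.0
```

>>> {"name": "step_arm", "arguments": {
  "series": [
    [0,0,30,0,0,0],
    [0,0,30,0,0,0],
    [0,0,20,0,0,0],
    [0,0,0,0,0,0],
    [0,0,0,0,0,0]
  ]
}}

```text
time: 10.45
position: [0.6469, 0.2594, 0.2843]
eef_rot: [[-0.98, 0.199, -0.004], [0.199, 0.98, -0.001], [0.004, -0.002, -1.0]]
ft_force: [-0.3, -0.6, 1.4]
opening: 0.0
grasp_force: 0.0
```

```bash
cat > k.py <<'E'
from h import *
a=np.radians(-11.5);d=np.array([np.cos(a),np.sin(a)]);uy=np.array([-d[1],d[0]]);R=np.array([.610,.0775])
def where():
    o=r.get_obs();p=np.array(o['position']); q=p[:2]-R
    print('stand x,y,z mm',(q@d*1e3).round(1),(q@uy*1e3).round(1),(p[2]*1e3).round(1),o['time'],np.round(o['eef_rot'],3).tolist())
E
python3 - <<'E'
from k import *
where()
rr=150
for t in(1.57,1.4,1.2,1.0,.8,.6,.4,.2,.1,0):
    rr=150-40*(1.57-t)/1.57
    print(t,np.round([95-rr*np.cos(t)+np.sin(t)*(6+14.3*np.sin(t)),110+rr*np.sin(t)+np.cos(t)*(6+14.3*np.sin(t))],1))
E
```

```text
stand x,y,z mm -0.1 185.6 284.3 10.45 [[-0.98, 0.199, -0.004], [0.199, 0.98, -0.001], [0.004, -0.002, -1.0]]
1.57 [115.2 260. ]
1.4 [ 90. 257.]
1.2 [ 62.1 248. ]
1.0 [ 37.  233.7]
0.8 [ 15.8 214.9]
0.6 [ -0.5 192.4]
0.4 [-11.2 167.5]
0.2 [-16.  141.5]
0.1 [-16.2 128.6]
0 [-15. 116.]
```

>>> {"name": "step_arm", "arguments": {
  "series": [
    [0,-10,2,0,0,0],
    [0,-10,2,0,0,0],
    [0,-10,2,0,0,0],
    [0,-10,2,0,0,0],
    [0,-10,2,0,0,0]
  ]
}}

```text
time: 10.87
position: [0.639, 0.2117, 0.2829]
eef_rot: [[-0.98, 0.198, 0.01], [0.199, 0.98, 0.006], [-0.009, 0.008, -1.0]]
ft_force: [-3.9, 5.3, 28.1]
opening: -0.0001
grasp_force: 14.2
```

>>> {"name": "step_arm", "arguments": {
  "series": [
    [0,-10,5,0,0,0],
    [0,-10,5,0,0,0],
    [0,-8.5,2.3,0,0,0],
    [0,-8.5,2.3,0,0,0],
    [0,-8.5,2.3,0,0,0]
  ]
}}

```text
time: 11.28
position: [0.632, 0.1654, 0.2812]
eef_rot: [[-0.98, 0.199, 0.03], [0.199, 0.98, 0.003], [-0.029, 0.009, -1.0]]
ft_force: [-10.5, -2.8, 64.2]
opening: 0.0
grasp_force: 27.2
```

```bash
python3 - <<'E'
from k import *
where();print(r.get_obs()['ft_force'])
c=cam('scene','scene5.png')
cv2.imwrite('pics/c6.png',cv2.resize(c['color'][150:350,170:390,::-1],(440,400),interpolation=cv2.INTER_CUBIC))
E
```

```text
stand x,y,z mm 4.0 90.5 281.2 11.2833 [[-0.98, 0.199, 0.03], [0.199, 0.98, 0.003], [-0.029, 0.009, -1.0]]
[-10.47615122  -2.77557002  64.20026825]
```

View pics/c6.png

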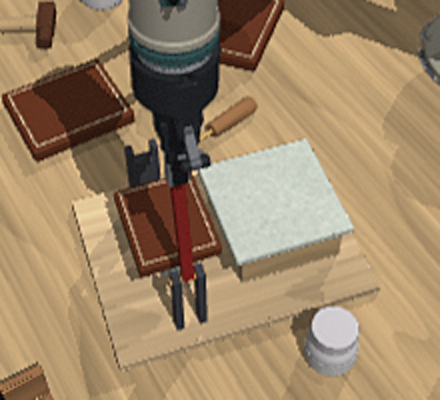

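The scene view shows the finger's outer linkage sitting on the bar's end, with 64 N upward, so I'm too low. I'll raise now.

>>> {"name": "step_arm", "arguments": {
  "series": [
    [0,0,-20,0,0,0],
    [0,0,-15,0,0,0],
    [0,0,-8,0,0,0],
    [0,0,0,0,0,0],
    [0,0,0,0,0,0]
  ]
}}

```text
time: 11.75
position: [0.6286, 0.1656, 0.3022]
eef_rot: [[-0.98, 0.199, 0.0], [0.199, 0.98, -0.0], [-0.0, -0.0, -1.0]]
ft_force: [-0.5, -0.3, 0.1]
opening: -0.0
grasp_force: 0.0
```

```bash
python3 - <<'E'
from k import *
where();print(r.get_obs()['ft_force'])
a=cam('wrist','wrist6.png')['color'];c=cam('scene','scene6.png')['color'][170:330,190:370]
cv2.imwrite('pics/c7.png',np.hstack([cv2.resize(c,(420,373),interpolation=cv2.INTER_CUBIC),cv2.resize(a,(380,373))])[:,:,::-1])
E
```

```text
stand x,y,z mm 0.7 90.1 302.2 11.75 [[-0.98, 0.199, 0.0], [0.199, 0.98, -0.0], [-0.0, -0.0, -1.0]]
[-0.52070708 -0.310023    0.05231087]
```

View pics/c7.png

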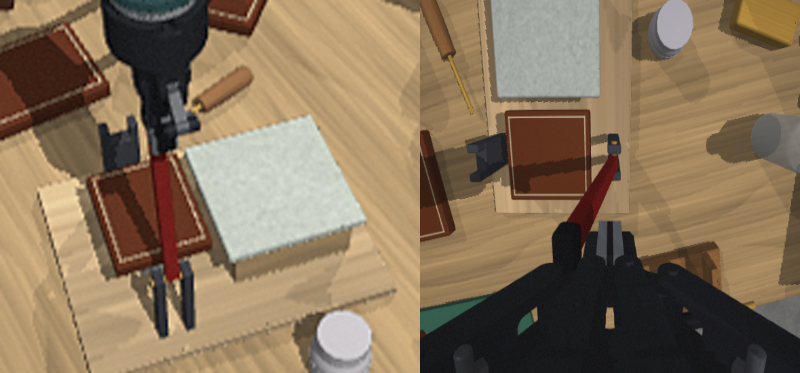

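The lid is undisturbed, and the bar now leans inward (about 1.43 rad) on the -y side of the fingers. That was my last picture, so I finish by numbers, pushing nearer the bar's end.

```bash
python3 - <<'E'
from k import *
T=np.arange(1.4,-.01,-.1); rr=np.interp(T,[0,.2,.4,.6,.8,1,1.43],[130,140,150,165,175,180,190]); prev=None
for t,q in zip(T,rr):
    p=np.array([95-q*np.cos(t)+np.sin(t)*(6+14.3*np.sin(t)),110+q*np.sin(t)+np.cos(t)*(6+14.3*np.sin(t))])
    print(round(t,2),p.round(1),None if prev is None else [round(p[0]-prev[0],1),round(prev[1]-p[1],1)]);prev=p
E
```

```text
1.4 [ 82.6 300. ] None
1.3 [ 64.  295.5] [np.float64(-18.6), np.float64(4.5)]
1.2 [ 46.1 289.1] [np.float64(-17.9), np.float64(6.3)]
1.1 [ 29. 281.] [np.float64(-17.1), np.float64(8.1)]
1.0 [ 12.9 271.2] [np.float64(-16.1), np.float64(9.8)]
0.9 [ -1.9 259.7] [np.float64(-14.8), np.float64(11.5)]
0.8 [-15.3 246.9] [np.float64(-13.4), np.float64(12.9)]
0.7 [-25.2 231.2] [np.float64(-10.0), np.float64(15.7)]
0.6 [-33.2 214.8] [np.float64(-8.0), np.float64(16.4)]
0.5 [-37.1 196.8] [np.float64(-3.8), np.float64(18.0)]
0.4 [-38.7 179.1] [np.float64(-1.6), np.float64(17.7)]
0.3 [-40.5 162.6] [np.float64(-1.8), np.float64(16.4)]
0.2 [-40.5 146.5] [np.float64(0.0), np.float64(16.1)]
0.1 [-38.6 130.9] [np.float64(1.9), np.float64(15.6)]
-0.0 [-35. 116.] [np.float64(3.6), np.float64(14.9)]
```

>>> {"name": "step_arm", "arguments": {
  "series": [
    [0,-7.5,2,0,0,0],
    [0,-9.3,2.2,0,0,0],
    [0,-9.3,2.3,0,0,0],
    [0,-9,3,0,0,0],
    [0,-9,3.3,0,0,0]
  ]
}}

```text
time: 12.27
position: [0.6196, 0.1218, 0.2891]
eef_rot: [[-0.98, 0.199, -0.001], [0.199, 0.98, -0.0], [0.001, -0.0, -1.0]]
ft_force: [-0.1, -0.2, 1.0]
opening: -0.0005
grasp_force: 0.4
```

```bash
python3 -c "
from k import *
where()"
```

```text
stand x,y,z mm 0.6 45.3 289.1 12.2667 [[-0.98, 0.199, -0.001], [0.199, 0.98, -0.0], [0.001, -0.0, -1.0]]
```

Contact is light and tracking is right, so I continue along the arc.

>>> {"name": "step_arm", "arguments": {
  "series": [
    [0,-8.5,4,0,0,0],
    [0,-8.5,4,0,0,0],
    [0,-8,5,0,0,0],
    [0,-8,5,0,0,0],
    [0,-7.5,5.7,0,0,0]
  ]
}}

```text
time: 12.68
position: [0.6118, 0.0824, 0.2655]
eef_rot: [[-0.98, 0.199, 0.0], [0.199, 0.98, -0.0], [-0.0, 0.0, -1.0]]
ft_force: [0.7, -0.5, 0.6]
opening: 0.0003
grasp_force: 0.3
```

>>> {"name": "step_arm", "arguments": {
  "series": [
    [0,-7.5,5.8,0,0,0],
    [0,-6.7,6.4,0,0,0],
    [0,-6.7,6.5,0,0,0],
    [0,-5,7.8,0,0,0],
    [0,-5,7.9,0,0,0]
  ]
}}

```text
time: 13.1
position: [0.6058, 0.0525, 0.2307]
eef_rot: [[-0.98, 0.199, 0.0], [0.199, 0.98, 0.0], [-0.0, 0.0, -1.0]]
ft_force: [0.6, -0.4, 1.0]
opening: 0.0001
grasp_force: 0.3
```

```bash
python3 -c "
from k import *
where()"
```

```text
stand x,y,z mm 0.8 -25.4 230.7 13.1 [[-0.98, 0.199, 0.0], [0.199, 0.98, 0.0], [-0.0, 0.0, -1.0]]
```

>>> {"name": "step_arm", "arguments": {
  "series": [
    [0,-4,8.2,0,0,0],
    [0,-4,8.2,0,0,0],
    [0,-2,9,0,0,0],
    [0,-2,9,0,0,0],
    [0,-0.8,8.8,0,0,0]
  ]
}}

```text
time: 13.52
position: [0.6032, 0.0403, 0.1872]
eef_rot: [[-0.98, 0.199, -0.0], [0.199, 0.98, 0.0], [0.0, -0.0, -1.0]]
ft_force: [-0.2, -0.9, 0.8]
opening: 0.0001
grasp_force: 0.3
```

>>> {"name": "step_arm", "arguments": {
  "series": [
    [0,-0.8,8.8,0,0,0],
    [0,-1,8,0,0,0],
    [0,-1,8,0,0,0],
    [0,0,8,0,0,0],
    [0,0,8,0,0,0]
  ]
}}

```text
time: 13.93
position: [0.6028, 0.0378, 0.1467]
eef_rot: [[-0.98, 0.198, 0.0], [0.198, 0.98, 0.0], [-0.0, 0.0, -1.0]]
ft_force: [-0.1, -0.5, 0.7]
opening: 0.0002
grasp_force: 0.3
```

```bash
python3 -c "
from k import *
where()"
```

```text
stand x,y,z mm 0.9 -40.4 146.7 13.9333 [[-0.98, 0.198, 0.0], [0.198, 0.98, 0.0], [-0.0, 0.0, -1.0]]
```

>>> {"name": "step_arm", "arguments": {
  "series": [
    [0,1,8,0,0,0],
    [0,1,8,0,0,0],
    [0,1,6,0,0,0],
    [0,1,4,0,0,0],
    [0,0,2,0,0,0]
  ]
}}

```text
time: 14.35
position: [0.6032, 0.042, 0.1187]
eef_rot: [[-0.98, 0.198, -0.001], [0.198, 0.98, 0.0], [0.001, 0.0, -1.0]]
ft_force: [-0.9, 0.6, -0.3]
opening: 0.0
grasp_force: 0.2
```

>>> {"name": "step_arm", "arguments": {
  "series": [
    [0,0,2,0,0,0],
    [0,0,2,0,0,0],
    [0,0,1,0,0,0],
    [0,0,0,0,0,0],
    [0,0,0,0,0,0]
  ]
}}

```text
time: 14.77
position: [0.6037, 0.0418, 0.116]
eef_rot: [[-0.98, 0.199, 0.001], [0.199, 0.98, 0.0], [-0.001, 0.001, -1.0]]
ft_force: [-2.4, -0.3, 5.1]
opening: 0.0002
grasp_force: 3.1
```

It hit the stop at z = 0.116, exactly as expected. I'll give it one small extra press, then lift clear.

>>> {"name": "step_arm", "arguments": {
  "series": [
    [0,0,2,0,0,0],
    [0,0,0,0,0,0],
    [0,0,-10,0,0,0],
    [0,0,-30,0,0,0],
    [0,0,-40,0,0,0]
  ]
}}

```text
time: 15.18
position: [0.6014, 0.0418, 0.1906]
eef_rot: [[-0.98, 0.199, -0.007], [0.199, 0.98, 0.0], [0.007, -0.001, -1.0]]
ft_force: [0.7, -0.7, -0.9]
opening: -0.0002
grasp_force: 0.0
```

>>> {"name": "step_arm", "arguments": {
  "series": [
    [10,0,-40,0,0,0],
    [40,0,-10,0,0,0],
    [40,0,0,0,0,0],
    [40,0,0,0,0,0],
    [40,0,0,0,0,0]
  ]
}}

```text
time: 15.6
position: [0.4356, 0.0756, 0.2431]
eef_rot: [[-0.98, 0.199, 0.002], [0.199, 0.98, 0.0], [-0.002, 0.001, -1.0]]
ft_force: [-0.5, 0.5, 0.9]
opening: -0.0006
grasp_force: 0.0
```

>>> {"name": "step_arm", "arguments": {
  "series": [
    [40,0,0,0,0,0],
    [30,0,0,0,0,0],
    [0,0,0,0,0,0],
    [0,0,0,0,0,0],
    [0,0,0,0,0,0]
  ]
}}

```text
time: 16.02
position: [0.3694, 0.0893, 0.2432]
eef_rot: [[-0.98, 0.198, 0.003], [0.198, 0.98, 0.0], [-0.003, 0.001, -1.0]]
ft_force: [0.8, -0.0, 0.7]
opening: 0.0002
grasp_force: 0.0
```

```bash
python3 - <<'E'
from k import *
where()
from h import cam
def S(x,y,z): return np.r_[R+d*x/1e3+uy*y/1e3,z/1e3]
for n in('scene','top'):
    c=cam(n,n+'9.png'); im=c['color']; h=cv2.cvtColor(im,cv2.COLOR_RGB2HSV)
    print(n,'expected bar px',[proj(c,S(0,y,116)).round(1).tolist() for y in(90,60,0,-60,-85)],'tip',proj(c,S(0,-118,116)).round(1))
    I=im.astype(int); m=(I[...,0]>60)&(I[...,1]<0.25*I[...,0])&(I[...,2]<0.3*I[...,0])
    H=np.zeros_like(m);p=np.array([proj(c,S(x,y,105)) for x,y in((-60,-120),(-60,120),(60,120),(60,-120))]).astype(np.int32)
    Z=np.zeros(m.shape,np.uint8);cv2.fillPoly(Z,[p],1); m&=Z>0
    v,u=np.nonzero(m)
    if len(u): 
        print('red',len(u)); pts=np.c_[u,v].astype(float); 
        q=np.array([at(c,*a,.116)[:2] for a in pts])-R; sx,sy=q@d*1e3,q@uy*1e3
        print('stand x med',np.median(sx).round(1),'y range',np.percentile(sy,[1,99]).round(1),'slope',np.polyfit(sy,sx,1).round(3))
    # lid: brown
    b=(I[...,0]>1.9*I[...,2])&(I[...,0]>1.6*I[...,1])&(Z>0)&(I[...,0]<130)
    # include all lid/bar pixels, min-area rect at z .098
    v,u=np.nonzero(b); q=np.array([at(c,*a,.098)[:2] for a in np.c_[u,v].astype(float)])-R
    P=np.c_[q@d,q@uy].astype(np.float32)*1e3; P=P[np.abs(P[:,1])<70]
    print('lid pts x',np.percentile(P[:,0],[.5,99.5]).round(1),'y',np.percentile(P[:,1],[.5,99.5]).round(1))
E
```

```text
stand x,y,z mm -238.1 -36.4 243.2 16.0167 [[-0.98, 0.198, 0.003], [0.198, 0.98, 0.0], [-0.003, 0.001, -1.0]]
scene expected bar px [[263.1, 284.3], [259.1, 273.5], [251.5, 253.2], [244.4, 234.3], [241.6, 226.8]] tip [238.  217.2]
red 54
stand x med 1.1 y range [-91.6  95.7] slope [-0.004  2.135]
lid pts x [-49.6  48.6] y [-58.5  69.5]
top expected bar px [[215.9, 169.7], [226.3, 171.9], [247.1, 176.5], [268.0, 181.2], [276.7, 183.1]] tip [288.3 185.7]
red 224
stand x med -0.5 y range [-74.5  88.6] slope [ 0.006 -0.595]
lid pts x [-52.1  45.4] y [-63.2  58.5]
```

Both cameras put the bar at the closed position, running straight across the lid, and the lid is centred to within about 2–3 mm. Handing in.

```bash
python3 -c "
from cell import r
print(r.close_job())"
```

```text
the job is handed in; nothing more can be done
None
```

I handed the job in at about 16 s with no verdict returned: the brown lid lies on the green rest alone, about 2–3 mm off centre at most and square to about half a degree by camera, with the red keeper bar down on its stop in the fork; while pushing the bar I briefly sat a finger linkage on its end (64 N at the wrist, limit 120 N) and lifted off, and I did not re-measure the bystanders.

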